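# Light the ramekin for decorating

### The arm

A 6-joint arm with a two-finger parallel gripper is mounted at the origin on the work surface. World frame = base frame: x ahead of the robot, y to its left, z up, the work surface at z = 0. Lengths are in m, angles in rad, forces in N, time in s.
With the tool pointing down it reaches from about 0.275 to 0.825 m from the base axis. Payload 4.9 kg.
Tool frame: the origin (TCP) lies on the centre line of the jaws, within the pads' length; the fingertips stand 22 mm ahead of it and the grasp point (between the pads) lies 3 mm ahead of it (ctrl.tips_ahead is the distance from the TCP to the fingertips, in m); z points along the fingers, y is the line along which they close (so a half turn about z gives the same grasp; the last joint's range is limited). The gripper opens to 85 mm and grips with 20 to 120 N. Pads are 22 mm wide; open, the fingers measure 114 mm over their backs; the gripper's body (76 mm by 85 mm) begins 54 mm behind the grasp point. The pads swing forward as they close: fully open they stand 13 mm farther back than shut.
Start: joints at [-1.393, 0.326, -0.193, 1.052, 0, 1.437], TCP at [0.169, -0.523, 0.253] pointing down, gripper open.
Joint ranges: [-2.65, 2.65], [-0.97, 1.79], [-1.3, 1.35], [-1.93, 2.1], [-1.47, 1.37], [-3.14, 3.14]. Speed limits (rad/s): [2.57, 2.57, 3.14, 3.14, 3.14, 3.14].

### API

Orientations are given as a unit quaternion [x, y, z, w].
In Python, from bench import sensors, eyes, ctrl gives the robot as it stands.
- The arm moves only by the tool drive_tool, never from a script. Its argument "targets" is one flat list of numbers, 4 for each row, row after row: the shift along the tool's x, y, z in m, then the turn about the tool's z in degrees. A call has 1 to 20 rows; each row is the pose to reach, as a shift and turn from the pose commanded when the call began, along the tool's axes at that moment; what a row does not reach only later rows make up. A row lasts 1/12 s, in which the tool goes at most 41.7 mm and 7.16 degrees, less where a joint would pass 70% of its speed; a pose out of reach is approached as far as the arm can. A call with a gripper value outside its range is refused whole. "gripper" is the opening, from 0 (shut) to 1 (fully open), set as the call begins (left out, the last holds). The fingers move at their own pace and stop on an object; "force" is the grip in N (left out, the last holds). Time passes only in rows, so rows that repeat a pose let the fingers close. It gives the time, the measured TCP pose, the force, the opening and the grip force at its end, in the units of the state.
- sensors.read_state(): the state, without advancing time (a new reading comes with each control period).
- eyes.camera(name): name is "scene" or "top" or "wrist"; returns (picture, depth): 400x640x3 uint8, red, green, blue; 400x640 float32, m along the optical axis (not along the pixel's ray), 0 where there is no reading.
- eyes.calibration(name): a dict with "intrinsics" (3x3 intrinsics, pixels), "R" (3x3) and "t" (3): a world point X has camera coordinates R X + t. Camera axes: x right, y down, z forward; pixel columns grow to the right and rows downward; lengths in m; the calibration is good to about 2 mm. A picture is of the moment at which its call begins: read the wrist's pose just before it. calibration takes no time and is no camera call; for the wrist camera it gives the pose at the moment of the call.
- ctrl.job_done(): hands the job in; it is judged then, once.
The state is a dict: "clock": time; "joint_pos": joint angles; "joint_velocities": joint speeds; "joint_efforts": joint torques, N m; "tcp_pos": TCP position; "orientation": TCP orientation; "contact_force": force on the tool from outside, world axes, zero at the start; "ft_torque": the same for the moment, N m; "grip_width": opening from 0.0 (shut) to 1.0 (fully open); "grip_force": force on a finger pad.
Only numpy, scipy, OpenCV 4.12 (cv2) and the standard library are available. Lean on these libraries where they do the work, as an engineer would, in place of code of your own. Each camera call takes 0.05 s, during which the arm holds its last target. There are 200 camera calls.

### The job

Get the decorating spot ready: first stand the little filled ramekin upright in the middle of the round wooden board and let go of it. Then turn and tilt the head of the bench lamp so that it points straight at the middle of the ramekin's top, and last of all slide the lamp's dimmer grip until it is level with the small dark steel marker beside its track. Keep the ramekin upright all the while and leave the tin, the mug and the ring cutter where they are.

Things in the scene. Friction and masses are not known exactly. Their poses are not given: they have to be found in the camera images.
- ramekin: Loose, straight-sided ribbed white ceramic ramekin with a set, hard golden-brown filling; 62 mm across (64 mm over the ribs), 42 mm high, about 180 g, solid. Origin: centre of its underside; z up.
- ramekin_top (a point): Centre of the ramekin's top surface, 42 mm above its underside; the lamp is to point at this.
- board: Fixed round wooden board lying on the bench, 150 mm across, 18 mm thick. Origin: centre of its underside, so its top is 18 mm higher.
- lamp_base: Fixed foot of the bench lamp: dark steel disc 110 mm across and 18 mm high with a 24 mm thick post. Origin: centre of the underside. The swivel axis is its vertical z axis; the head's tilt axis crosses it 165 mm above the bench. Its -x axis is the way the lamp points (seen from above) at swivel 0.
- lamp_swivel (a joint): Swivel of lamp yoke and head about the post, rad; 0 = lamp points along the foot's -x axis, positive = anticlockwise seen from above; range -0.7 to 2.0. Stiff: it stays where it is left (about 0.12 N m).
- lamp_tilt (a joint): Tilt of the lamp's head in its yoke, rad; 0 = points level, positive = lens down; range -0.5 to 1.0. Stiff: it stays where it is left (about 0.12 N m).
- lamp_lens (a point): Centre of the lens face, on the head's own -x end. The head is an aluminium tube 60 mm across (black rim 68 mm), 115 mm long, held by a yoke 88 mm wide. Axes are the head's: the lamp points along -x, y is the tilt axis (level, sideways), z is the head's up. The beam line runs through the crossing of the tilt and swivel axes, 68 mm behind the lens.
- lamp_knob (a point): Centre of the lamp's adjusting knob: a black disc on a stem at the head's back, 32 mm across and 14 mm thick along the head's y axis, its flat faces to be pinched from above along that y axis. In the head's axes it is 85 mm behind (+x) and 35 mm above the crossing of the tilt and swivel axes. Moving it round the post swivels the lamp, raising it tips the lens down.
- dimmer_base: Fixed grey dimmer track lying on the bench, 130 mm long (its y), 40 mm wide (its x), 14 mm high. Origin: centre of its underside.
- dimmer (a joint): Travel of the dimmer grip along the track's +y, m; 0 to 0.08. At 0 the grip's centre is at y = -40 mm of the track. Friction about 1.5 N.
- dimmer_top (a point): Centre of the top of the dimmer's black grip: a block 28 mm (track's x) by 20 mm (track's y) by 40 mm high, its top 54.5 mm above the bench.
- marker: Fixed small dark steel marker block, 18 mm (across the track) x 8 mm (along it) x 20 mm high, standing on the bench close beside the track on its -x side, its centre 32 mm from the track's middle line. Origin: centre of its underside; its axes are parallel to the track's. The grip is level with it when the grip's centre and the marker's have the same y along the track.
- tin: Bystander: round tin with a paper label, 58 mm across, 100 mm high. Origin: centre of its underside.
- mug: Bystander: blue mug with a handle, 76 mm across, 85 mm high. Origin: centre of its underside.
- cutter: Bystander: steel pastry ring cutter, 70 mm across, 40 mm high. Origin: centre of its underside.

How it is judged:
On the way, in this order (a step that is already met when the one before it is completed fails the run):
1. the ramekin stands in the middle of the board, let go (horizontal distance between ramekin and board below 0.02 m and z of ramekin in the frame of board between 0.014 and 0.022 m and angle between ramekin's own z axis and vertical below 0.1 rad and contact force between the fingers and ramekin below 0.1 N), for 0.2 s.
2. the lamp points at the middle of the ramekin's top (y of ramekin_top in the frame of lamp_lens between -0.022 and 0.022 m and z of ramekin_top in the frame of lamp_lens between -0.022 and 0.022 m and x of ramekin_top in the frame of lamp_lens below 0 m), for 0.2 s.
3. the dimmer grip is level with the marker (y of dimmer_top in the frame of marker between -0.006 and 0.006 m), for 0.2 s.
At the end, for the whole second after the job is handed in: The ramekin stands upright and still on the board, its centre within 20 mm of the board's centre and let go; the lamp's beam line passes within 22 mm sideways and within 22 mm up or down of the centre of the ramekin's top; the dimmer grip's centre is within 6 mm of the marker's along the track (all of step 1 and all of step 2 and all of step 3 and linear speed of ramekin below 0.02 m/s); the robot touches nothing.
It fails at once if the ramekin is tipped over (more than 0.6 rad) (angle between ramekin's own z axis and vertical above 0.6 rad).
It fails at once if the tin, the mug or the cutter is pushed more than 40 mm away or tipped over (distance of any of tin, mug, cutter from where it was at the start of the episode above 0.04 m or angle between any of tin, mug, cutter's own z axis and vertical above 0.6 rad).
It also fails if it takes over 72 s, if anything falls off the work surface, if the arm or the gripper's body presses on something with over 40 N, if the wrist force passes 120 N, or if a joint passes its speed limit or range.

## Working session

There is one attempt and no reset: what is moved stays moved. The work goes in short steps, Python scripts to look and compute and a tool call to move; the robot and the scene stay as the last step left them, time stands still between calls to the robot, and variables do not carry over. Pictures are saved under pics/ and viewed, at most 12 in all, crops included, and the job is handed in when it is done.

Besides the shell and the picture viewer there is one more tool, called after "Request:" in YAML: its name, and indented under it one key for each argument. drive_tool: Moves the arm, as the interface text tells. Its arguments: {"type":"object","properties":{"targets":{"type":"array"},"gripper":{"type":"number"},"force":{"type":"number"}},"required":["targets"]}

```bash
mkdir -p pics; cat > h.py <<'E'
import numpy as np, cv2
from bench import sensors, eyes, ctrl
def grab(n):
    c=eyes.calibration(n); p,d=eyes.camera(n)
    np.savez(f'{n}.npz',p=p,d=d,K=c['intrinsics'],R=c['R'],t=c['t']); return p,d,c
def load(n):
    z=np.load(f'{n}.npz'); return z['p'],z['d'],dict(intrinsics=z['K'],R=z['R'],t=z['t'])
def cloud(d,c):
    K=np.array(c['intrinsics']);R=np.array(c['R']);t=np.array(c['t'])
    v,u=np.mgrid[:d.shape[0],:d.shape[1]]
    X=np.stack([(u-K[0,2])/K[0,0]*d,(v-K[1,2])/K[1,1]*d,d],-1)
    return (X-t)@R   # R^T (X-t)
def ray(c,u,v,z):
    K=np.array(c['intrinsics']);R=np.array(c['R']);t=np.array(c['t'])
    r=R.T@np.linalg.solve(K,[u,v,1.]); o=-R.T@t
    return o+r*(z-o[2])/r[2]
def proj(c,X):
    x=np.array(c['R'])@X+np.array(c['t']); x=np.array(c['intrinsics'])@x; return x[:2]/x[2]
def save(p,n): cv2.imwrite(f'pics/{n}.png',p[...,::-1])
E
python3 - <<'E'
from h import *
for n in('scene','top'):
    p,d,c=grab(n); save(p,n+'0'); print(n,-np.array(c['R']).T@c['t'],np.array(c['R']).round(2).tolist(),c['intrinsics'])
print(sensors.read_state())
E
```

```text
scene [ 1.18107533 -0.17057355  0.65401533] [[0.14, 0.99, 0.01], [0.62, -0.08, -0.78], [-0.77, 0.11, -0.62]] [[372.98703536   0.         319.75023927]
 [  0.         372.98703536 196.78702713]
 [  0.           0.           1.        ]]
top [ 0.38683301 -0.08523908  1.13666575] [[-0.02, -1.0, -0.02], [-0.98, 0.02, -0.18], [0.18, 0.02, -0.98]] [[405.94472314   0.         316.70130566]
 [  0.         405.94472314 201.56059948]
 [  0.           0.           1.        ]]
{'clock': 0.1, 'joint_pos': array([-1.39315635e+00,  3.26863449e-01, -1.93516984e-01,  1.05202239e+00,
       -2.77009005e-06,  1.43657998e+00]), 'joint_velocities': array([ 0.0002689 , -0.00206487,  0.00427552, -0.00068587,  0.00162609,
        0.0008744 ]), 'joint_efforts': array([ 1.75086498e-03, -4.44239652e+01,  2.63038802e+01,  7.93007057e-03,
       -2.09332387e-05,  5.54435857e-06]), 'tcp_pos': array([ 0.16866436, -0.52296091,  0.252571  ]), 'orientation': array([ 9.87867496e-01,  1.55297021e-01, -1.88232766e-05, -8.03026605e-04]), 'contact_force': array([-0.68574195, -0.09711076,  0.09840764]), 'ft_torque': array([-0.01424307,  0.00947362,  0.0088162 ]), 'grip_force': 0.0, 'grip_width': 1.0016149920218294}
```

View pics/top0.png

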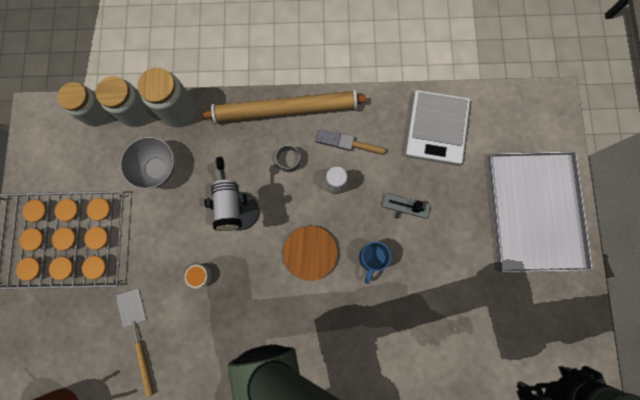

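View pics/scene0.png

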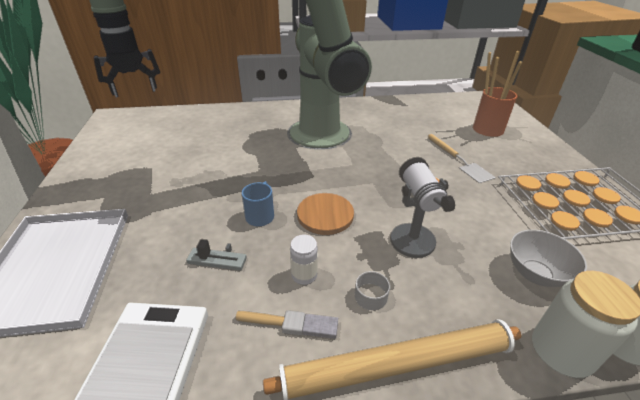

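The top view shows the ramekin at (196,275), the board at (311,252), and the lamp head at (227,205) with its knob at (220,162). The tin is at (337,179), the mug at (375,256), the cutter at (288,157), and the dimmer track at (407,205) with its grip at about (422,207) and the marker at about (397,213). In the scene view the lamp hides the ramekin; the board is at (325,212), the grip at (203,248) and the marker at (228,248).

```bash
python3 - <<'E'
from h import *
p,d,c=load('top'); X=cloud(d,c); hsv=cv2.cvtColor(p,cv2.COLOR_RGB2HSV)
m=lambda u0,u1,v0,v1:(slice(v0,v1),slice(u0,u1))
def blob(mask,box):
    q=np.zeros_like(mask);q[m(*box)]=mask[m(*box)]
    cs,_=cv2.findContours(q.astype(np.uint8),cv2.RETR_EXTERNAL,cv2.CHAIN_APPROX_NONE)
    k=max(cs,key=cv2.contourArea); return q,cv2.fitEllipse(k),k
org=(hsv[...,0]<22)&(hsv[...,1]>110)&(hsv[...,2]>60)
for n,box in dict(filling=(175,220,255,295),board=(270,350,215,290)).items():
    q,e,k=blob(org,box); z=np.median(X[q][:,2]); P=X[q]; print(n,e,'z',z,ray(c,*e[0],z),np.median(P,0))
for n,box in dict(ram=(175,220,255,300),tin=(315,360,155,200),mug=(350,400,235,285),cut=(268,308,138,178),track=(375,440,185,225),lamp=(195,270,150,240)).items():
    P=X[m(*box)].reshape(-1,3); P=P[d[m(*box)].ravel()>0]
    h=P[P[:,2]>0.009]; zt=np.percentile(h[:,2],97); T=h[h[:,2]>zt-0.008]
    print(n,'zt',zt.round(4),'mid',((T.min(0)+T.max(0))/2).round(4),'ext',(np.ptp(T,axis=0)).round(4),len(T))
# board by scene
p2,d2,c2=load('scene'); X2=cloud(d2,c2); h2=cv2.cvtColor(p2,cv2.COLOR_RGB2HSV)
o2=(h2[...,0]<22)&(h2[...,1]>110)&(h2[...,2]>60)
q,e,k=blob(o2,(285,365,185,240)); P=X2[q];z=np.median(P[:,2]);print('board scene',e,z,ray(c2,*e[0],z),(P.min(0)+P.max(0))/2)
big=lambda im,b,s:cv2.resize(im[m(*b)],None,fx=s,fy=s,interpolation=cv2.INTER_CUBIC)
a=big(p,(370,450,180,230),5); b=big(p2,(175,255,225,275),5); save(np.vstack([a,b]),'dim')
E
```

```text
filling ((195.33270263671875, 275.87225341796875), (18.342283248901367, 19.18429183959961), 40.615333557128906) z 0.042942337793126326 [0.392798   0.26021528 0.04294234] [0.39257318 0.26035225 0.04294234]
board ((309.906005859375, 252.6436309814453), (53.635658264160156, 54.15993881225586), 56.87303924560547) z 0.018098294079748528 [ 0.44886926 -0.04561501  0.01809829] [ 0.44892533 -0.04577507  0.01809829]
ram zt 0.0464 mid [0.3926 0.2592 0.0438] ext [0.0582 0.059  0.0108] 409
tin zt 0.1038 mid [ 0.6424 -0.1207  0.1008] ext [0.0501 0.0525 0.0097] 311
mug zt 0.0873 mid [ 0.4342 -0.2163  0.0849] ext [0.074  0.0751 0.0111] 152
cut zt 0.0417 mid [0.7171 0.0131 0.0389] ext [0.0692 0.068  0.0102] 94
track zt 0.0551 mid [ 0.5682 -0.3405  0.0539] ext [0.0282 0.0236 0.0128] 77
lamp zt 0.2048 mid [0.5889 0.1474 0.2032] ext [0.1666 0.0479 0.0127] 320
board scene ((325.18817138671875, 211.8001251220703), (36.29668426513672, 56.02457046508789), 91.51220703125) 0.01734283239696951 [ 0.45617438 -0.04893728  0.01734283] [ 0.7793579  -0.07275833  0.33136317]
```

View pics/dim.png

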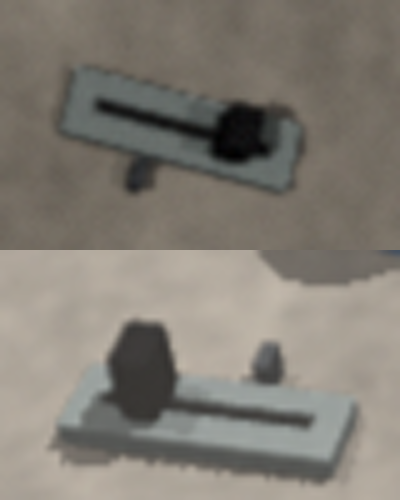

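The crop shows the grip (black) near the right, −y world end of the track. The marker stands beside the track on its robot side, at about crop (140,175), top px (398,215). The ramekin and board measurements fit their stated sizes, so next I measure the lamp and track and plan the first move.

```bash
cat >> h.py <<'E'
from scipy.spatial.transform import Rotation as Ro
def delta(xyz,psi,pose=None):
    s=sensors.read_state(); R=Ro.from_quat(s['orientation']).as_matrix(); p=s['tcp_pos']
    if pose: 
        a=np.radians(pose[3]); p=np.array(pose[:3]); R=np.array([[np.cos(a),np.sin(a),0],[np.sin(a),-np.cos(a),0],[0,0,-1]])
    cur=np.degrees(np.arctan2(R[1,0],R[0,0])); sh=R.T@(np.array(xyz)-p)
    turn=-((psi-cur+180)%360-180)
    print('from',p.round(4),'psi',cur.round(2),'-> shift mm',(sh*1000).round(1),'turn',turn.round(2))
E
python3 - <<'E'
from h import *
delta([.45,-.25,.30],100)
P=[]
for n,box in(('top',(195,275,145,240)),('scene',(385,460,145,260))):
    p,d,c=load(n); X=cloud(d,c); q=X[box[2]:box[3],box[0]:box[1]].reshape(-1,3); col=p[box[2]:box[3],box[0]:box[1]].reshape(-1,3).astype(int)
    ok=(q[:,2]>.01)&(q[:,2]<.26)&(q[:,0]>.42)&(q[:,0]<.72)&(q[:,1]>.07)&(q[:,1]<.25)
    q=q[ok];col=col[ok]
    base=q[(q[:,2]>.012)&(q[:,2]<.024)]
    print(n,'base ext',base.min(0).round(3),base.max(0).round(3),len(base))
    # algebraic circle fit with fixed? use bounding
    for lo,hi in((.05,.12),(.12,.16),(.16,.185),(.185,.2),(.2,.24)):
        s=q[(q[:,2]>lo)&(q[:,2]<hi)]
        if len(s): print('  z',lo,hi,s.min(0).round(3),s.max(0).round(3),'mean',s.mean(0).round(3),len(s))
    br=(col.min(1)>110)&(q[:,2]>.15); s=q[br]; 
    if len(s): 
        dirn,cc=cv2.minAreaRect((s[:,:2]*1000).astype(np.float32)),s.mean(0); print('  bright head',dirn,cc,len(s))
    kn=(col.max(1)<60)&(q[:,0]>.6)&(q[:,2]>.1); s=q[kn]; print('  knob',s.min(0),s.max(0),np.median(s,0),len(s))
# track
for n,box in(('top',(370,450,180,230)),('scene',(175,260,225,280))):
    p,d,c=load(n); X=cloud(d,c); sl=(slice(box[2],box[3]),slice(box[0],box[1])); q=X[sl].reshape(-1,3)
    s=q[(q[:,2]>.010)&(q[:,2]<.017)]; print(n,'track',cv2.minAreaRect((s[:,:2]*1000).astype(np.float32)),len(s))
    s=q[(q[:,2]>.046)&(q[:,2]<.07)]; print(n,'griptop',s.min(0).round(4),s.max(0).round(4),cv2.minAreaRect((s[:,:2]*1000).astype(np.float32)))
E
```

```text
from [ 0.1687 -0.523   0.2526] psi 17.87 -> shift mm [ 351.5 -173.5  -47.1] turn -82.13
top base ext [0.519 0.101 0.012] [0.625 0.16  0.023] 367
  z 0.05 0.12 [0.566 0.141 0.053] [0.573 0.144 0.063] mean [0.57  0.143 0.058] 4
  z 0.12 0.16 [0.501 0.104 0.126] [0.609 0.196 0.159] mean [0.55  0.146 0.145] 101
  z 0.16 0.185 [0.502 0.103 0.16 ] [0.669 0.205 0.185] mean [0.57  0.146 0.176] 490
  z 0.185 0.2 [0.504 0.115 0.185] [0.675 0.179 0.2  ] mean [0.565 0.151 0.193] 855
  z 0.2 0.24 [0.507 0.123 0.2  ] [0.672 0.17  0.21 ] mean [0.568 0.153 0.204] 173
  bright head ((571.18798828125, 156.6800079345703), (94.45472717285156, 47.25093460083008), 4.291889190673828) [0.56455083 0.15399    0.19267193] 579
  knob [0.60011942 0.12438416 0.15295   ] [0.67214708 0.18962174 0.20927913] [0.6473851  0.15801431 0.1927071 ] 155
scene base ext [0.519 0.096 0.012] [0.624 0.201 0.024] 777
  z 0.05 0.12 [0.567 0.136 0.05 ] [0.584 0.16  0.12 ] mean [0.578 0.146 0.082] 220
  z 0.12 0.16 [0.51 0.1  0.12] [0.617 0.2   0.16 ] mean [0.592 0.131 0.144] 334
  z 0.16 0.185 [0.506 0.099 0.16 ] [0.672 0.2   0.185] mean [0.586 0.135 0.174] 752
  z 0.185 0.2 [0.506 0.113 0.185] [0.675 0.175 0.2  ] mean [0.577 0.146 0.192] 784
  z 0.2 0.24 [0.506 0.126 0.2  ] [0.672 0.167 0.208] mean [0.593 0.15  0.203] 134
  bright head ((582.1348876953125, 160.5065460205078), (159.30934143066406, 78.58818817138672), 6.910386085510254) [0.57323752 0.14072807 0.18584256] 875Traceback (most recent call last):
  File "<stdin>", line 17, in <module>
    return umr_minimum(a, axis, None, out, keepdims, initial, where)
ValueError: zero-size array to reduction operation minimum which has no identity
```

Request:
drive_tool:
  targets: [0.351,-0.173,-0.05,-82,0.351,-0.173,-0.05,-82,0.351,-0.173,-0.05,-82,0.351,-0.173,-0.05,-82,0.351,-0.173,-0.05,-82,0.351,-0.173,-0.05,-82,0.351,-0.173,-0.05,-82,0.351,-0.173,-0.05,-82,0.351,-0.173,-0.05,-82,0.351,-0.173,-0.05,-82,0.351,-0.173,-0.05,-82,0.351,-0.173,-0.05,-82,0.351,-0.173,-0.05,-82,0.351,-0.173,-0.05,-82,0.351,-0.173,-0.05,-82]
  gripper: 1
  force: 30

```text
clock: 1.35
tcp_pos: [0.4495, -0.2513, 0.303]
orientation: [0.644, 0.765, -0.0, -0.0]
contact_force: [0.1, -0.3, 0.4]
grip_width: 1.0
grip_force: 0.0
```

```bash
python3 - <<'E'
from h import *
p,d,c=grab('wrist'); save(p,'w1'); print(-np.array(c['R']).T@c['t'],np.array(c['R']).round(2).tolist())
print(sensors.read_state()['clock'])
delta([.40,.0,.32],180)
delta([.38,.24,.24],180,[.40,0,.32,180])
E
```

```text
[ 0.43874518 -0.18302207  0.42460197] [[0.99, 0.17, -0.0], [0.16, -0.95, 0.27], [0.05, -0.27, -0.96]]
1.4
from [ 0.4494 -0.2514  0.3031] psi 99.76 -> shift mm [256.1  -6.1 -16.8] turn -80.24
from [0.4  0.   0.32] psi 180.0 -> shift mm [ 20. 240.  80.] turn -0.0
```

View pics/w1.png

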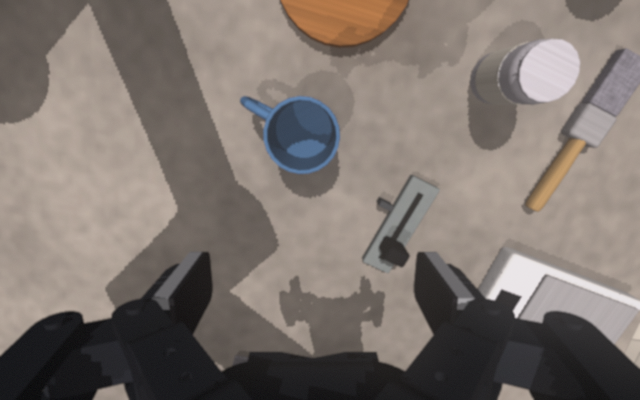

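The wrist view shows the mug at (302,135), the board's edge at (345,10), the dimmer track from (375,262) to (425,183), the grip at (394,250) and the marker at (384,204). Next I go to the ramekin.

Request:
drive_tool:
  targets: [0.256,-0.006,-0.017,-80.2,0.256,-0.006,-0.017,-80.2,0.256,-0.006,-0.017,-80.2,0.256,-0.006,-0.017,-80.2,0.256,-0.006,-0.017,-80.2,0.256,-0.006,-0.017,-80.2,0.256,-0.006,-0.017,-80.2,0.256,-0.006,-0.017,-80.2,0.256,-0.006,-0.017,-80.2,0.256,-0.006,-0.017,-80.2,0.256,-0.006,-0.017,-80.2,0.256,-0.006,-0.017,-80.2,0.256,-0.006,-0.017,-80.2,0.256,-0.006,-0.017,-80.2]

```text
clock: 2.57
tcp_pos: [0.3999, -0.0002, 0.3203]
orientation: [0.001, 1.0, 0.0, -0.0]
contact_force: [-0.1, 0.3, 0.4]
grip_width: 0.995
grip_force: 0.0
```

```bash
cp wrist.npz wA.npz; python3 - <<'E'
from h import *
p,d,c=grab('wrist'); save(p,'w2')
X=cloud(d,c); hsv=cv2.cvtColor(p,cv2.COLOR_RGB2HSV)
org=(hsv[...,0]<22)&(hsv[...,1]>110)&(hsv[...,2]>60)
cs,_=cv2.findContours(org.astype(np.uint8),cv2.RETR_EXTERNAL,cv2.CHAIN_APPROX_NONE)
for k in cs:
    if cv2.contourArea(k)>800:
        e=cv2.fitEllipse(k);q=np.zeros(org.shape,np.uint8);cv2.drawContours(q,[k],-1,1,-1);Q=X[(q>0)&(d>0)];z=np.median(Q[:,2]);print([np.round(a,1) for a in e],z,ray(c,*e[0],z),np.median(Q,0))
delta([.38,.24,.20],180)
# dimmer from wA
p,d,c=load('wA'); X=cloud(d,c); sl=(slice(165,285),slice(350,450)); q=X[sl].reshape(-1,3)
s=q[(q[:,2]>.010)&(q[:,2]<.017)]; r=cv2.minAreaRect((s[:,:2]*1000).astype(np.float32)); print('track',r,len(s))
g=q[(q[:,2]>.048)&(q[:,2]<.062)]; print('grip',g.mean(0),cv2.minAreaRect((g[:,:2]*1000).astype(np.float32)),g.min(0),g.max(0))
q=X[190:222,368:395].reshape(-1,3); mk=q[(q[:,2]>.0165)&(q[:,2]<.028)]; print('marker top',mk.mean(0),len(mk),cv2.minAreaRect((mk[:,:2]*1000).astype(np.float32)))
E
```

```text
[array([277.3, 192.2]), array([110.1, 114.9]), np.float64(107.0)] 0.01905013463314436 [ 0.44450429 -0.04560447  0.01905013] [ 0.44436918 -0.04554463  0.01905013]
[array([534.4, 153. ]), array([39.7, 47.7]), np.float64(48.9)] 0.043513312759954084 [0.39138893 0.25939044 0.04351331] [0.39139884 0.25943816 0.04351331]
from [ 3.999e-01 -2.000e-04  3.203e-01] psi 179.9 -> shift mm [ 20.3 240.1 120.3] turn -0.1
track ((564.20263671875, -314.4017333984375), (129.7031707763672, 61.1275520324707), 73.54896545410156) 2574
grip [ 0.56528376 -0.34104281  0.05442663] ((566.0768432617188, -342.5596618652344), (20.411245346069336, 27.34882926940918), 74.24662017822266) [ 0.55185583 -0.35392654  0.04800731] [ 0.58136483 -0.33030465  0.05752104]
marker top [ 0.54838687 -0.29136905  0.02058582] 102 ((554.3502197265625, -295.7742919921875), (11.545575141906738, 33.368011474609375), 54.6705207824707)
```

Request:
drive_tool:
  targets: [0.008,0.2596,0.16,-0.1,0.008,0.2596,0.16,-0.1,0.008,0.2596,0.16,-0.1,0.008,0.2596,0.16,-0.1,0.008,0.2596,0.16,-0.1,0.008,0.2596,0.16,-0.1,0.008,0.2596,0.16,-0.1,0.008,0.2596,0.16,-0.1,0.008,0.2596,0.16,-0.1,0.008,0.2596,0.16,-0.1]

```text
clock: 3.45
tcp_pos: [0.3913, 0.2595, 0.1599]
orientation: [-0.002, 1.0, -0.001, -0.001]
contact_force: [0.1, 0.0, 0.3]
grip_width: 1.0
grip_force: 0.0
```

```bash
python3 - <<'E'
from h import *
p,d,c=grab('wrist'); save(p,'w3')
X=cloud(d,c); hsv=cv2.cvtColor(p,cv2.COLOR_RGB2HSV)
org=(hsv[...,0]<22)&(hsv[...,1]>110)&(hsv[...,2]>60)
cs,_=cv2.findContours(org.astype(np.uint8),cv2.RETR_EXTERNAL,cv2.CHAIN_APPROX_NONE)
for k in cs:
    if cv2.contourArea(k)>800:
        e=cv2.fitEllipse(k);q=np.zeros(org.shape,np.uint8);cv2.drawContours(q,[k],-1,1,-1);Q=X[(q>0)&(d>0)];z=np.median(Q[:,2]);print([np.round(a,1) for a in e],z,ray(c,*e[0],z),np.median(Q,0))
delta([.392,.2595,.032],180)
E
```

```text
[array([625.2, 323.8]), array([35. , 68.9]), np.float64(1.3)] 0.03921919776053013 [0.4988704  0.51677864 0.0392192 ] [0.49957322 0.51781021 0.0392192 ]
[array([ 16.9, 262. ]), array([ 41.3, 155.7]), np.float64(177.4)] 0.018904999537249337 [0.45503303 0.00944962 0.018905  ] [0.45289334 0.00971069 0.018905  ]
[array([312.8, 198.1]), array([68.8, 71.8]), np.float64(90.6)] 0.043604228747592594 [0.39097477 0.25964249 0.04360423] [0.39096657 0.25974535 0.04360423]
from [0.3918 0.259  0.1606] psi -179.89 -> shift mm [ -0.2   0.6 128.6] turn 0.11
```

View pics/w3.png

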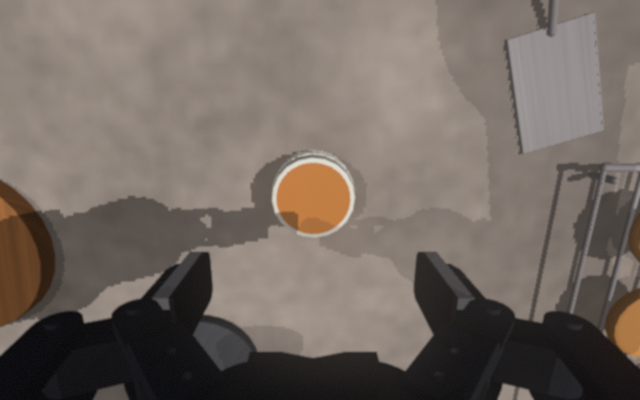

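The ramekin is at (313,198), midway between the finger pads at columns 210 and 416, with nothing in the way. I descend.

Request:
drive_tool:
  targets: [0,0.0006,0.03,0.1,0,0.0006,0.06,0.1,0,0.0006,0.09,0.1,0,0.0006,0.115,0.1,0,0.0006,0.128,0.1,0,0.0006,0.128,0.1,0,0.0006,0.128,0.1]

```text
clock: 4.08
tcp_pos: [0.3923, 0.2591, 0.0329]
orientation: [0.001, 1.0, -0.0, -0.0]
contact_force: [0.4, -0.3, -0.2]
grip_width: 0.999
grip_force: 0.0
```

Request:
drive_tool:
  targets: [0,0,0,0,0,0,0,0,0,0,0,0,0,0,0,0,0,0,0,0,0,0,0,0,0,0,0,0,0,0,0,0,0,0,0,0,0,0,0,0]
  gripper: 0
  force: 30

```text
clock: 4.92
tcp_pos: [0.3932, 0.2603, 0.0341]
orientation: [-0.0, 1.0, 0.0, 0.002]
contact_force: [-0.2, -1.3, 5.5]
grip_width: 0.713
grip_force: 31.5
```

Request:
drive_tool:
  targets: [0,0,-0.01,0,0,0,-0.03,0,0,0,-0.05,0,0,0,-0.06,0,0,0,-0.06,0]

```text
clock: 5.33
tcp_pos: [0.3938, 0.2612, 0.0954]
orientation: [-0.001, 1.0, 0.001, 0.003]
contact_force: [0.4, 1.2, -0.8]
grip_width: 0.718
grip_force: 33.5
```

```bash
python3 - <<'E'
from h import *
p,d,c=load('top'); X=cloud(d,c)
p2,d2,c2=load('scene'); X2=cloud(d2,c2)
for Y in(X,X2):
    q=Y.reshape(-1,3); s=q[(abs(q[:,2]-.018)<.004)&(abs(q[:,0]-.447)<.085)&(abs(q[:,1]+.046)<.085)]
    print('board',cv2.minEnclosingCircle((s[:,:2]*1000).astype(np.float32)),(s.min(0)+s.max(0))/2)
delta([.448,-.046,.10],180)
E
```

```text
board ((449.64825439453125, -44.717350006103516), 74.82723236083984) [ 0.44924776 -0.04440886  0.01799918]
board ((448.26824951171875, -49.10678482055664), 75.49160766601562) [ 0.44830286 -0.04869585  0.01783189]
from [0.3938 0.2612 0.0954] psi -179.93 -> shift mm [ -53.9 -307.2   -5.1] turn 0.07
```

Request:
drive_tool:
  targets: [-0.01,-0.035,-0.01,0.1,-0.02,-0.07,-0.01,0.1,-0.026,-0.105,-0.01,0.1,-0.033,-0.14,-0.01,0.1,-0.038,-0.175,-0.01,0.1,-0.043,-0.21,-0.01,0.1,-0.048,-0.245,-0.01,0.1,-0.052,-0.28,-0.01,0.1,-0.055,-0.298,-0.005,0.1,-0.055,-0.307,-0.005,0.1,-0.055,-0.307,-0.005,0.1,-0.055,-0.307,-0.005,0.1]

```text
clock: 6.33
tcp_pos: [0.4464, -0.0462, 0.0971]
orientation: [0.001, 1.0, 0.001, -0.0]
contact_force: [-0.8, 0.5, -1.3]
grip_width: 0.718
grip_force: 33.9
```

```bash
python3 - <<'E'
from h import *
p,d,c=grab('scene'); save(p[110:280,230:430].repeat(3,0).repeat(3,1),'s2'); X=cloud(d,c).reshape(-1,3)
pt,dt,ct=grab('top')
delta([.4495,-.046,.053],180)
hsv=cv2.cvtColor(p,cv2.COLOR_RGB2HSV)
E
```

```text
from [ 0.4465 -0.0455  0.0972] psi -179.95 -> shift mm [-3.1 -0.6 44.2] turn 0.05
```

View pics/s2.png

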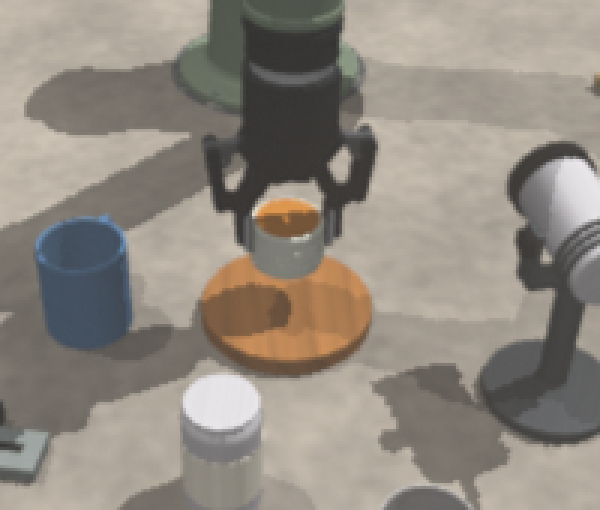

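The ramekin hangs upright in the jaws at crop (287,235), above the board at crop (287,305). I lower it and release.

Request:
drive_tool:
  targets: [-0.003,-0.0005,0.015,0,-0.003,-0.0005,0.03,0,-0.003,-0.0005,0.037,0,-0.003,-0.0005,0.041,0,-0.003,-0.0005,0.0435,0,-0.003,-0.0005,0.0435,0,-0.003,-0.0005,0.0435,0]

```text
clock: 7.02
tcp_pos: [0.4502, -0.047, 0.0541]
orientation: [0.0, 1.0, -0.0, 0.0]
contact_force: [-0.4, -0.1, -2.2]
grip_width: 0.715
grip_force: 33.9
```

Request:
drive_tool:
  targets: [0,0,0,0,0,0,0,0,0,0,0,0,0,0,0,0,0,0,0,0,0,0,0,0,0,0,0,0,0,0,0,0]
  gripper: 1

```text
clock: 7.68
tcp_pos: [0.45, -0.0472, 0.0538]
orientation: [0.0, 1.0, -0.0, 0.0]
contact_force: [1.3, 0.8, 0.3]
grip_width: 0.999
grip_force: 0.0
```

Request:
drive_tool:
  targets: [0,0,-0.015,0,0,0,-0.05,0,0,0,-0.09,0,0,0,-0.13,0,0,0,-0.17,0,0,0,-0.21,0,0,0,-0.25,0,0,0,-0.25,0]

```text
clock: 8.35
tcp_pos: [0.4534, -0.0481, 0.3114]
orientation: [0.0, 1.0, -0.002, 0.006]
contact_force: [1.0, -0.5, 0.2]
grip_width: 1.007
grip_force: 0.0
```

```bash
python3 - <<'E'
from h import *
for n in('scene','wrist'):
    p,d,c=grab(n); X=cloud(d,c); q=X.reshape(-1,3)
    s=q[(q[:,2]>.054)&(q[:,2]<.067)&(abs(q[:,0]-.448)<.06)&(abs(q[:,1]+.046)<.06)]
    b=q[(abs(q[:,2]-.018)<.004)&(abs(q[:,0]-.447)<.085)&(abs(q[:,1]+.046)<.085)]
    for k in(s,b): (u,v),r=cv2.minEnclosingCircle((k[:,:2]*1000).astype(np.float32)); print(n,u,v,r,np.median(k[:,2]),np.percentile(k[:,2],[5,95]))
    hsv=cv2.cvtColor(p,cv2.COLOR_RGB2HSV)
p,d,c=load('scene'); X=cloud(d,c); save(p[120:270,340:490].repeat(4,0).repeat(4,1),'lamp')
p,d,c=load('top')
q=cloud(d,c)
p0=p[140:250,190:280]
save(p0.repeat(5,0).repeat(5,1),'lamptop')
E
```

```text
scene 448.0422668457031 -49.17050552368164 32.273681640625 0.05968063943455044 [0.05653932 0.06151788]
scene 449.3232727050781 -49.288211822509766 75.73414611816406 0.017365908201673875 [0.01538501 0.0194061 ]
wrist 449.0763854980469 -47.364341735839844 30.910160064697266 0.06146379779164676 [0.05965998 0.06284941]
wrist 449.1788330078125 -45.97737503051758 74.86306762695312 0.01904050850979421 [0.01769607 0.02037805]
```

View pics/lamp.png

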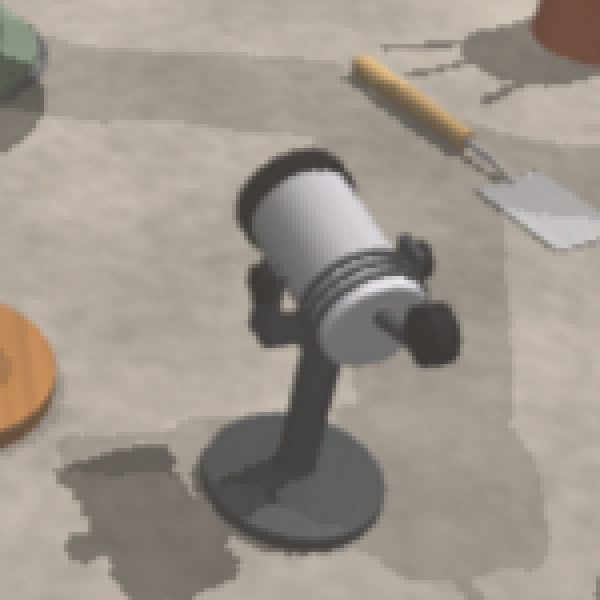

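The ramekin stands centred on the board, 1–2 mm off its middle. The crop shows the lamp knob, a black disc at crop (432,334), scene px (448,203). I locate it in both fixed views.

```bash
python3 - <<'E'
from h import *
for n,box in(('top',(205,240,140,185)),('scene',(436,460,190,215))):
    p,d,c=load(n); X=cloud(d,c); sl=(slice(box[2],box[3]),slice(box[0],box[1]))
    q=X[sl].reshape(-1,3);col=p[sl].reshape(-1,3).astype(int)
    s=q[(col.max(1)<65)&(q[:,2]>.10)&(q[:,0]>.632)&(q[:,0]<.72)]
    print(n,len(s),np.percentile(s,[2,50,98],axis=0).round(4).tolist(), cv2.minAreaRect((s[:,:2]*1000).astype(np.float32)))
    vv,uu=np.nonzero((p[sl].max(2)<65)&(X[sl][...,2]>.10)&(X[sl][...,0]>.632)); print('px',uu.min()+box[0],uu.max()+box[0],vv.min()+box[2],vv.max()+box[2])
delta([.63,.153,.33],180)
E
```

```text
top 115 [[0.6334, 0.155, 0.1781], [0.6532, 0.1596, 0.2016], [0.6716, 0.1679, 0.2095]] ((652.42822265625, 161.024658203125), (39.9124870300293, 13.228548049926758), 6.099551200866699)
px 216 224 157 175
scene 115 [[0.6488, 0.1514, 0.1812], [0.6649, 0.1534, 0.1931], [0.6738, 0.1639, 0.2046]] ((660.4380493164062, 157.63247680664062), (27.883501052856445, 12.497733116149902), 7.646121978759766)
px 441 453 197 210
from [ 0.451  -0.0475  0.3055] psi 179.96 -> shift mm [-179.   200.6  -24. ] turn -0.04
```

Request:
drive_tool:
  targets: [-0.04,0.04,-0.01,-6.6,-0.08,0.08,-0.02,-6.6,-0.12,0.12,-0.02,-6.6,-0.16,0.155,-0.02,-6.6,-0.19,0.185,-0.02,-6.6,-0.207,0.2065,-0.01,-6.6,-0.207,0.2065,-0.01,-6.6,-0.207,0.2065,-0.01,-6.6,-0.207,0.2065,-0.01,-6.6]

```text
clock: 9.2
tcp_pos: [0.6569, 0.1608, 0.3087]
orientation: [-0.059, 0.998, -0.0, -0.003]
contact_force: [-0.2, -0.0, 0.4]
grip_width: 1.0
grip_force: 0.0
```

```bash
python3 - <<'E'
from h import *
s0=sensors.read_state(); p,d,c=grab('wrist'); save(p,'w4'); print(s0['clock'],s0['tcp_pos'],proj(c,np.array([.658,.159,.19])))
X=cloud(d,c); q=X.reshape(-1,3);col=p.reshape(-1,3).astype(int)
s=q[(col.max(1)<65)&(q[:,2]>.16)&(q[:,2]<.22)&(q[:,0]>.632)&(q[:,0]<.70)&(abs(q[:,1]-.159)<.03)]
print(len(s),np.percentile(s,[1,50,99],axis=0).round(4).tolist(), cv2.minAreaRect((s[:,:2]*1000).astype(np.float32)))
E
```

```text
9.2 [0.65686296 0.16077205 0.30871655] [309.98489636 199.71333407]
703 [[0.6433, 0.1554, 0.1864], [0.6542, 0.1616, 0.2061], [0.6698, 0.168, 0.2091]] ((656.5813598632812, 162.06268310546875), (27.263307571411133, 11.802725791931152), 6.6792120933532715)
```

View pics/w4.png

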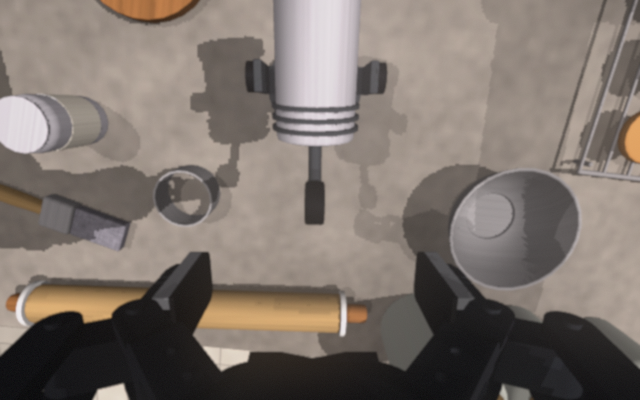

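The knob is at (315,203), centred between the pads and aligned with the jaws. The yoke's bosses are at (258,77) and (375,77). I descend and pinch it.

Request:
drive_tool:
  targets: [0,0,0.035,0,0,0,0.07,0,0,0,0.1,0,0,0,0.113,0,0,0,0.113,0,0,0,0.113,0]

```text
clock: 9.75
tcp_pos: [0.656, 0.1578, 0.2009]
orientation: [-0.057, 0.998, -0.0, -0.001]
contact_force: [0.2, -0.8, 1.0]
grip_width: 1.001
grip_force: 0.0
```

Request:
drive_tool:
  targets: [0,0,0,0,0,0,0,0,0,0,0,0,0,0,0,0,0,0,0,0,0,0,0,0,0,0,0,0,0,0,0,0,0,0,0,0,0,0,0,0,0,0,0,0,0,0,0,0,0,0,0,0,0,0,0,0]
  gripper: 0
  force: 20

```text
clock: 10.92
tcp_pos: [0.6575, 0.1598, 0.2011]
orientation: [-0.057, 0.998, 0.001, 0.0]
contact_force: [1.9, 5.3, 3.0]
grip_width: 0.161
grip_force: 21.6
```

```bash
python3 - <<'E'
from h import *
p,d,c=load('wrist'); 
print('pivot',ray(c,316.5,77,.165), 'knob',ray(c,315,203,.2), 'bosses',ray(c,247,77,.165),ray(c,386,77,.165))
s=sensors.read_state(); print(s['tcp_pos'],s['grip_width'],s['contact_force'])
piv=np.array([.571,.1505]); T=np.array([.449,-.047,.060])
v=T[:2]-piv; D=np.hypot(*v); th=np.arctan2(.165-T[2],D); a1=np.arctan2(-v[1],-v[0])
k=s['tcp_pos']; a0=np.arctan2(*(k[:2]-piv)[::-1]); psi0=np.degrees(a0)+180
r0=np.hypot(*(k[:2]-piv)); print('heading',np.degrees([a0,a1]),'tilt',np.degrees(th),'r0',r0)
t0=np.arctan2(.192-.165,r0)-np.arctan2(35,85); print('tilt now',np.degrees(t0))
R=Ro.from_quat(s['orientation']).as_matrix()
N=16
for i in range(1,N+1):
    f=i/N; a=a0+f*(a1-a0); t=t0+f*(th-t0); r=.0919*np.cos(t+np.arctan2(35,85)); h=.0919*np.sin(t+np.arctan2(35,85))
    X=np.array([piv[0]+r*np.cos(a),piv[1]+r*np.sin(a),k[2]+h-.027]); print((1000*R.T@(X-k)).round(0),-np.degrees(a-a0).round(1) if 0 else -round(np.degrees(a-a0),1))
E
```

```text
pivot [0.57120456 0.15362587 0.165     ] knob [0.65715933 0.16254298 0.2       ] bosses [0.57716684 0.1027944  0.165     ] [0.56524335 0.20444826 0.165     ]
[0.65747692 0.15980085 0.20110991] 0.16098380335670012 [1.90332503 5.3466253  2.95244255]
heading [ 6.13873512 58.29548228] tilt 24.337616630354596 r0 0.08697564915971158
tilt now -5.134134796188244
[ 0.  5. -3.] -3.3
[ 2. 10. -6.] -6.5
[ 3. 14. -9.] -9.8
[  5.  19. -11.] -13.0
[  8.  23. -14.] -16.3
[ 10.  27. -17.] -19.6
[ 13.  31. -19.] -22.8
[ 17.  34. -22.] -26.1
[ 20.  38. -24.] -29.3
[ 24.  40. -27.] -32.6
[ 28.  43. -29.] -35.9
[ 31.  45. -31.] -39.1
[ 35.  47. -34.] -42.4
[ 40.  48. -36.] -45.6
[ 44.  49. -38.] -48.9
[ 48.  50. -40.] -52.2
```

Request:
drive_tool:
  targets: [0,0.005,-0.003,-3.3,0.002,0.01,-0.006,-6.5,0.003,0.014,-0.009,-9.8,0.005,0.019,-0.011,-13,0.008,0.023,-0.014,-16.3,0.01,0.027,-0.017,-19.6,0.013,0.031,-0.019,-22.8,0.017,0.034,-0.022,-26.1,0.02,0.038,-0.024,-29.3,0.024,0.04,-0.027,-32.6,0.028,0.043,-0.029,-35.9,0.031,0.045,-0.031,-39.1,0.035,0.047,-0.034,-42.4,0.04,0.048,-0.036,-45.6,0.044,0.049,-0.038,-48.9,0.048,0.05,-0.04,-52.2,0.048,0.05,-0.04,-52.2,0.048,0.05,-0.04,-52.2]

```text
clock: 12.42
tcp_pos: [0.602, 0.2028, 0.2395]
orientation: [-0.49, 0.872, 0.0, -0.002]
contact_force: [-4.1, 1.0, -3.5]
grip_width: 0.163
grip_force: 20.0
```

```bash
python3 - <<'E'
from h import *
s=sensors.read_state(); print(s['clock'],s['tcp_pos'],s['grip_width'],s['grip_force'],s['contact_force'])
p,d,c=grab('scene'); save(p[100:250,330:480].repeat(4,0).repeat(4,1),'s3')
E
```

```text
12.4167 [0.60201959 0.20280587 0.23945337] 0.1632422094147422 20.013034343719482 [-4.11905395  0.96471789 -3.52316572]
```

View pics/s3.png

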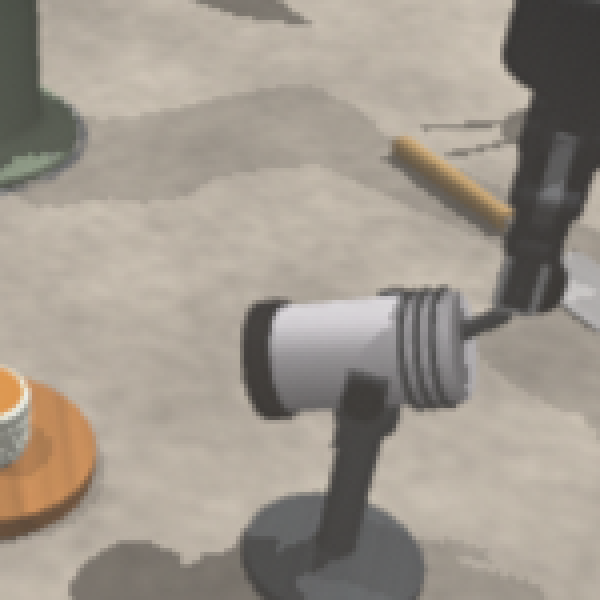

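The crop shows the lamp swivelled towards the ramekin, with the knob still pinched at crop (530,290) and the head running from (265,355) to (465,345). I measure the beam from depth on the tube.

```bash
cat > beam.py <<'E'
from h import *
from scipy.optimize import least_squares
T=np.array([.449,-.047,.060]); Q=[]
for n in('scene','top'):
    p,d,c=grab(n); X=cloud(d,c).reshape(-1,3); col=p.reshape(-1,3).astype(int)
    m=(col.min(1)>95)&(np.ptp(col,axis=1)<40)&(X[:,2]>.10)&(X[:,2]<.26)&(np.hypot(X[:,0]-.571,X[:,1]-.151)<.085)
    Q.append(X[m]-([0,-.0025,0] if n=='scene' else [0,.001,0])); print(n,m.sum())
def dirv(h,t): return np.array([-np.cos(h)*np.cos(t),-np.sin(h)*np.cos(t),-np.sin(t)])
def f(x,P):
    a=dirv(x[0],x[1]); w=P-np.array([x[2],x[3],x[4]]); return np.linalg.norm(np.cross(w,a),axis=1)-.030
for nm,P in(('scene',Q[0]),('top',Q[1]),('both',np.vstack(Q))):
    if len(P)<60: continue
    g=lambda x:np.r_[f(x,P)/.002,(x[2]-.571)/.002*5,(x[3]-.151)/.002*5,(x[4]-.165)/.002*5]
    r=least_squares(g,[1.0,.42,.571,.151,.165],loss='soft_l1'); a=dirv(*r.x[:2]); w=T-r.x[2:]
    print(nm,np.degrees(r.x[:2]).round(1),r.x[2:].round(4),'resid mm',np.median(abs(f(r.x,P)))*1000)
    y=np.array([np.sin(r.x[0]),-np.cos(r.x[0]),0]); z=np.cross(a,y); print('  miss sideways, up mm',(1000*w@y).round(1),(1000*w@z).round(1),z.round(2))
E
python3 beam.py
```

```text
scene 1249
top 689
scene [58.6 23.9] [0.5694 0.1525 0.1646] resid mm 1.1443151884479932
  miss sideways, up mm 1.2 -1.0 [-0.21 -0.35  0.91]
top [57.2 23. ] [0.5717 0.151  0.1643] resid mm 0.9933627697968836
  miss sideways, up mm 4.2 -5.2 [-0.21 -0.33  0.92]
both [58.3 23.3] [0.5702 0.1525 0.1644] resid mm 1.2597399675165593
  miss sideways, up mm 1.8 -3.4 [-0.21 -0.34  0.92]
```

The beam passes within about 5 mm of the target, so I release the knob and rise.

Request:
drive_tool:
  targets: [0,0,0,0,0,0,0,0,0,0,0,0,0,0,0,0,0,0,0,0,0,0,0,0,0,0,0,0,0,0,0,0,0,0,0,0,0,0,0,0]
  gripper: 1

```text
clock: 13.4
tcp_pos: [0.6038, 0.2033, 0.2408]
orientation: [-0.491, 0.871, -0.0, 0.0]
contact_force: [0.0, -0.4, 0.3]
grip_width: 0.995
grip_force: 0.0
```

Request:
drive_tool:
  targets: [0,0,-0.015,0,0,0,-0.04,0,0,0,-0.07,0,0,0,-0.1,0,0,0,-0.11,0,0,0,-0.11,0]

```text
clock: 13.9
tcp_pos: [0.6051, 0.2037, 0.3543]
orientation: [-0.491, 0.871, -0.001, 0.003]
contact_force: [0.2, 0.6, 0.4]
grip_width: 1.004
grip_force: 0.0
```

```bash
python3 beam.py; python3 - <<'E'
from h import *
# dimmer: track geometry from views
for n,box in(('wA',(350,450,165,285)),('top',(370,450,180,230)),('scene',(175,260,225,280))):
    p,d,c=load(n); X=cloud(d,c); sl=(slice(box[2],box[3]),slice(box[0],box[1])); q=X[sl].reshape(-1,3); col=p[sl].reshape(-1,3).astype(int)
    q=q[(d[sl].ravel()>0)&(abs(q[:,0]-.56)<.1)&(abs(q[:,1]+.32)<.1)] 
    s=q[(q[:,2]>.0115)&(q[:,2]<.0165)].copy()
    a=np.radians(16); 
    r=cv2.minAreaRect((s[:,:2]*1000).astype(np.float32))
    g=q[(q[:,2]>.051)&(q[:,2]<.06)]
    print(n,'track',np.round(r[0],1),np.round(r[1],1),r[2],'grip',np.median(g,0).round(4),((g.min(0)+g.max(0))/2).round(4),len(g))
delta([.54,-.30,.34],180)
print(sensors.read_state()['clock'])
E
```

```text
scene 1254
top 757
scene [58.7 23.3] [0.5695 0.1528 0.1645] resid mm 1.1127164250217414
  miss sideways, up mm 0.7 -3.9 [-0.2  -0.34  0.92]
top [57.8 22.5] [0.5715 0.151  0.1641] resid mm 1.033752047174378
  miss sideways, up mm 1.7 -6.9 [-0.2  -0.32  0.92]
both [58.5 22.8] [0.5703 0.1526 0.1643] resid mm 1.2314205438412225
  miss sideways, up mm 1.1 -5.4 [-0.2  -0.33  0.92]
wA track [ 564.3 -314.4] [129.7  60.9] 73.54896545410156 grip [ 0.5658 -0.3412  0.055 ] [ 0.5668 -0.3423  0.0544] 352
top track [ 572.5 -314.6] [130.   46.3] 73.20703887939453 grip [ 0.5676 -0.3402  0.054 ] [ 0.5681 -0.3401  0.055 ] 65
scene track [ 566.  -316.4] [130.2  59.3] 72.88369750976562 grip [ 0.5672 -0.3443  0.0535] [ 0.5662 -0.3444  0.0534] 77
from [0.6037 0.2033 0.35  ] psi -121.23 -> shift mm [ 463.4 -206.5   10.1] turn 58.77
14.0
```

```bash
python3 - <<'E'
from h import *
delta([.567,-.341,.34],163.3)
delta([.567,-.341,.20],163.3)
E
```

```text
from [0.6037 0.2033 0.35  ] psi -121.23 -> shift mm [ 484.5 -250.9   10. ] turn 75.47
from [0.6037 0.2033 0.35  ] psi -121.23 -> shift mm [ 484.4 -250.9  150. ] turn 75.47
```

Request:
drive_tool:
  targets: [0.036,-0.019,0.01,7,0.072,-0.037,0.01,14,0.108,-0.056,0.01,21,0.144,-0.075,0.01,28,0.18,-0.093,0.01,35,0.216,-0.112,0.01,42,0.252,-0.13,0.01,49,0.288,-0.149,0.01,56,0.324,-0.168,0.02,63,0.36,-0.186,0.03,70,0.396,-0.205,0.05,75.5,0.432,-0.224,0.07,75.5,0.46,-0.238,0.1,75.5,0.4845,-0.251,0.13,75.5,0.4845,-0.251,0.15,75.5,0.4845,-0.251,0.15,75.5,0.4845,-0.251,0.15,75.5,0.4845,-0.251,0.15,75.5]

```text
clock: 15.5
tcp_pos: [0.5672, -0.3402, 0.2011]
orientation: [0.145, 0.989, 0.0, -0.0]
contact_force: [0.2, 0.4, 0.8]
grip_width: 1.001
grip_force: 0.0
```

```bash
python3 - <<'E'
from h import *
s=sensors.read_state(); p,d,c=grab('wrist'); save(p,'w5'); print(s['tcp_pos'],proj(c,np.array([.567,-.341,.0545])),proj(c,np.array([.548,-.291,.02])))
E
```

```text
[ 0.56721979 -0.34015011  0.20106207] [310.9646688 188.3371849] [359.20279379 142.8906981 ]
```

View pics/w5.png

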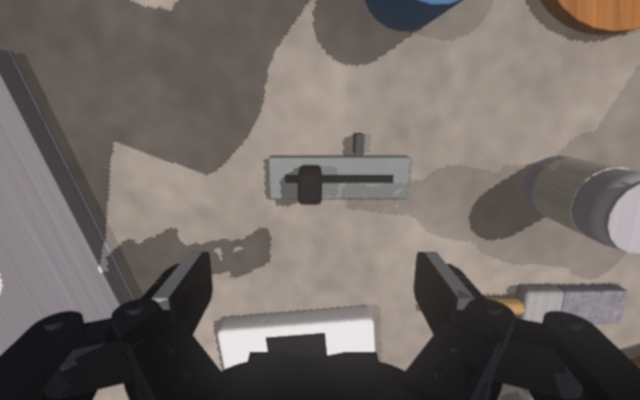

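The wrist view shows the track lying level along rows 155–198, columns 267–410, with the grip at (310,184) and the marker at (359,143). I measure both along the track.

```bash
cat > dim.py <<'E'
from h import *
import sys
n=sys.argv[1]; a=np.radians(73.3); ty=np.array([np.cos(a),np.sin(a)]); tx=np.array([ty[1],-ty[0]]); C=np.array([.567,-.3145])
p,d,c=load(n); X=cloud(d,c); q=X.reshape(-1,3); col=p.reshape(-1,3).astype(int)
A=1000*(q[:,:2]-C)@ty; B=1000*(q[:,:2]-C)@tx; Z=1000*q[:,2]
tr=(abs(Z-14)<2)&(abs(A)<80)&(abs(B)<26); print('track along',np.percentile(A[tr],[.5,99.5]).round(1),'mid',np.percentile(A[tr],[.5,99.5]).mean().round(1),'across',np.percentile(B[tr],[1,99]).round(1))
g=(Z>50)&(Z<60)&(abs(A)<70)&(abs(B)<30); print('grip along',np.percentile(A[g],[2,98]).round(1),np.percentile(A[g],[2,98]).mean().round(1),'z',np.median(Z[g]),g.sum())
m=(Z>16.5)&(Z<24)&(abs(A)<60)&(B<-20)&(B>-50); print('marker along',np.percentile(A[m],[2,50,98]).round(1),'across',np.percentile(B[m],[2,98]).round(1),'z',np.median(Z[m]),m.sum())
E
python3 dim.py wrist; python3 dim.py top; python3 dim.py scene; python3 dim.py wA; python3 - <<'E'
from h import *
p,d,c=load('wrist'); g=p.max(2).astype(int)
print('row143',g[143,345:375].tolist()); print('row136',g[136,345:375].tolist()); print('row186',g[186,292:330].tolist())
delta([.567,-.341,.055],163.3)
E
```

```text
track along [-64.8  63.7] mid -0.5 across [-11.4  25.8]
grip along [-36.  -17.2] -26.6 z 55.102340718170204 781
marker along [12.9 16.6 20.4] across [-32.5 -20.5] z 20.805032831842883 139
track along [-62.7  65.8] mid 1.5 across [-11.8  25.4]
grip along [-33.6 -15.5] -24.6 z 53.657330583535625 72
marker along [14.9 18.9 22.2] across [-33.1 -20.7] z 19.612727423023536 13
track along [-66.4  62.4] mid -2.0 across [-15.2  25.8]
grip along [-37.5 -19.6] -28.6 z 53.38442364712613 84
marker along [ 9.8 14.6 18.5] across [-32.3 -20.9] z 19.52237150931219 17
track along [-64.6  64.1] mid -0.3 across [-12.2  25.5]
grip along [-35.8 -17.4] -26.6 z 55.02755099169903 363
marker along [13.1 17.  20.5] across [-33.2 -20.3] z 20.84173353530106 75
row143 [109, 110, 110, 110, 110, 111, 107, 96, 78, 65, 72, 83, 89, 90, 91, 91, 91, 90, 98, 118, 136, 142, 142, 141, 143, 148, 154, 159, 159, 160]
row136 [160, 152, 146, 141, 132, 123, 114, 103, 81, 64, 68, 79, 87, 90, 90, 90, 90, 90, 96, 112, 129, 139, 141, 142, 142, 145, 153, 160, 162, 161]
row186 [98, 97, 96, 98, 90, 78, 60, 51, 52, 54, 58, 56, 58, 56, 56, 56, 55, 57, 56, 56, 56, 55, 55, 53, 56, 55, 56, 53, 55, 75, 105, 123, 127, 126, 126, 125, 126, 126]
from [ 0.5679 -0.3403  0.2022] psi 163.35 -> shift mm [  0.9  -0.9 147.2] turn 0.05
```

Request:
drive_tool:
  targets: [0,-0.0015,0.04,0,0,-0.0015,0.08,0,0,-0.0015,0.115,0,0,-0.0015,0.135,0,0,-0.0015,0.146,0,0,-0.0015,0.146,0,0,-0.0015,0.146,0]

```text
clock: 16.13
tcp_pos: [0.568, -0.3425, 0.0566]
orientation: [0.145, 0.989, -0.001, 0.001]
contact_force: [-1.5, -0.8, 0.5]
grip_width: 1.001
grip_force: 0.0
```

Request:
drive_tool:
  targets: [0,0,0,0,0,0,0,0,0,0,0,0,0,0,0,0,0,0,0,0,0,0,0,0,0,0,0,0,0,0,0,0,0,0,0,0,0,0,0,0,0,0,0,0,0,0,0,0,0,0,0,0,0,0,0,0]
  gripper: 0
  force: 20

```text
clock: 17.3
tcp_pos: [0.5669, -0.3428, 0.0554]
orientation: [0.146, 0.989, -0.0, 0.0]
contact_force: [-1.5, 0.3, 5.4]
grip_width: 0.228
grip_force: 25.4
```

Request:
drive_tool:
  targets: [0,0.004,0,0,0,0.008,0,0,0,0.013,0,0,0,0.018,0,0,0,0.023,0,0,0,0.028,0,0,0,0.033,0,0,0,0.038,0,0,0,0.042,0,0,0,0.0433,0,0,0,0.0433,0,0,0,0.0433,0,0]

```text
clock: 18.3
tcp_pos: [0.5794, -0.3011, 0.0554]
orientation: [0.145, 0.989, -0.0, 0.0]
contact_force: [-1.0, 1.3, 6.6]
grip_width: 0.231
grip_force: 25.6
```

```bash
python3 - <<'E'
from h import *
print({k:sensors.read_state()[k] for k in('tcp_pos','grip_width','contact_force')}); grab('scene'); grab('top')
E
python3 dim.py scene; python3 dim.py top
```

```text
{'tcp_pos': array([ 0.57939126, -0.30109907,  0.05537663]), 'grip_width': 0.2305553620489241, 'contact_force': array([-0.97397561,  1.29209357,  6.57104396])}
track along [-66.4  61.3] mid -2.5 across [-10.9  25.7]
grip along [-7.2 37.5] 15.1 z 53.82293596764786 115
track along [49.9 66.2] mid 58.1 across [-11.2  16.8]Traceback (most recent call last):
  File "dim.py", line 8, in <module>
    m=(Z>16.5)&(Z<24)&(abs(A)<60)&(B<-20)&(B>-50); print('marker along',np.percentile(A[m],[2,50,98]).round(1),'across',np.percentile(B[m],[2,98]).round(1),'z',np.median(Z[m]),m.sum())
                                                                        ~~~~~~~~~~~~~^^^^^^^^^^^^^^^^
    return _quantile_unchecked(
        a, q, axis, out, overwrite_input, method, keepdims, weights)
    return _ureduce(a,
                    func=_quantile_ureduce_func,
    ...<5 lines>...
                    overwrite_input=overwrite_input,
                    method=method)
    r = func(a, **kwargs)
    result = _quantile(arr,
                       quantiles=q,
    ...<2 lines>...
                       out=out,
                       weights=wgt)
    slices_having_nans = np.isnan(arr[-1, ...])
                                  ~~~^^^^^^^^^
IndexError: index -1 is out of bounds for axis 0 with size 0
Traceback (most recent call last):
  File "dim.py", line 7, in <module>
    g=(Z>50)&(Z<60)&(abs(A)<70)&(abs(B)<30); print('grip along',np.percentile(A[g],[2,98]).round(1),np.percentile(A[g],[2,98]).mean().round(1),'z',np.median(Z[g]),g.sum())
                                                                ~~~~~~~~~~~~~^^^^^^^^^^^^^
IndexError: index -1 is out of bounds for axis 0 with size 0
```

The hand hides the grip and marker here, so I release, rise and look again.

Request:
drive_tool:
  targets: [0,0,0,0,0,0,0,0,0,0,0,0,0,0,0,0,0,0,0,0,0,0,0,0,0,0,0,0,0,0,0,0,0,0,0,0,0,0,0,0]
  gripper: 1

```text
clock: 19.23
tcp_pos: [0.5792, -0.3011, 0.0548]
orientation: [0.146, 0.989, -0.0, 0.0]
contact_force: [-0.6, -0.7, -0.6]
grip_width: 1.002
grip_force: 0.0
```

Request:
drive_tool:
  targets: [0,0,-0.015,0,0,0,-0.04,0,0,0,-0.08,0,0,0,-0.12,0,0,0,-0.15,0,0,0,-0.17,0,0,0,-0.17,0,0,0,-0.17,0]

```text
clock: 19.9
tcp_pos: [0.5799, -0.3015, 0.2264]
orientation: [0.146, 0.989, -0.001, 0.002]
contact_force: [-0.3, -0.0, -0.5]
grip_width: 1.003
grip_force: 0.0
```

```bash
python3 -c "
from h import *
grab('wrist')"; python3 dim.py wrist; python3 beam.py; python3 dim.py scene; python3 - <<'E'
from h import *
s=sensors.read_state(); print(s['clock'],s['contact_force'])
for n in('scene','top'):
    p,d,c=load(n); q=cloud(d,c).reshape(-1,3)
    if n=='scene': save(p,'end')
    for lo,hi,R in((.054,.067,.06),(.014,.022,.085)):
        k=q[(q[:,2]>lo)&(q[:,2]<hi)&(abs(q[:,0]-.448)<R)&(abs(q[:,1]+.046)<R)]; print(n,cv2.minEnclosingCircle((k[:,:2]*1000).astype(np.float32)),len(k))
E
```

```text
track along [-64.5  63.8] mid -0.3 across [-11.5  25.6]
grip along [ 6.9 26.3] 16.6 z 55.0609673725453 680
marker along [13.8 17.1 20.4] across [-32.3 -20.1] z 20.818428052589624 112
scene 1289
top 771
scene [58.6 23.3] [0.5695 0.1527 0.1645] resid mm 1.0861318819757362
  miss sideways, up mm 1.2 -3.5 [-0.21 -0.34  0.92]
top [57.9 22.2] [0.5713 0.151  0.1641] resid mm 1.0548727684235766
  miss sideways, up mm 1.6 -8.6 [-0.2  -0.32  0.93]
both [58.3 22.7] [0.5702 0.1526 0.1643] resid mm 1.2256263228636113
  miss sideways, up mm 1.7 -6.0 [-0.2  -0.33  0.92]
track along [-66.4  61.6] mid -2.4 across [-11.2  25.8]
grip along [ 6.4 23.5] 14.9 z 53.43111843113945 81
marker along [10.  16.  18.6] across [-33.1 -21.1] z 19.753588366961125 14
20.05 [-0.31377409 -0.2394405  -0.27734207]
scene ((448.5549621582031, -48.91975784301758), 31.757720947265625) 308
scene ((449.56561279296875, -47.655330657958984), 76.25862884521484) 1201
top ((449.54833984375, -45.81396484375), 30.587181091308594) 423
top ((449.7237854003906, -44.61508560180664), 74.8709716796875) 1777
```

View pics/end.png

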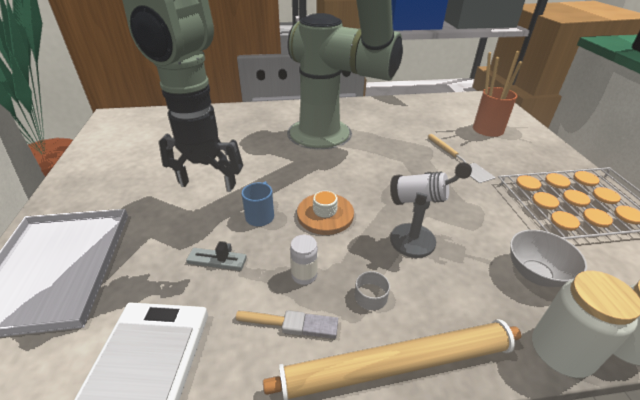

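The final view shows the ramekin upright on the board at (325,203), the lamp aimed at it, the grip at (223,250) level with the marker, and the gripper clear. The grip is within about 1 mm of the marker along the track. The beam passes within 9 mm of the ramekin's top centre, and the ramekin is within 2 mm of the board's centre.

```bash
python3 -c "
from bench import ctrl
print(ctrl.job_done())"
```

```text
the job is handed in; nothing more can be done
None
```

The job is handed in with no verdict shown: by my last measurements the ramekin stands upright within 2 mm of the board's centre, the lamp's beam passes within 9 mm of its top centre, and the dimmer grip is within about 1 mm of level with the marker.

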